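# Set up the rock drying test on the dial balance

### The arm

A 6-joint arm with a two-finger parallel gripper is mounted at the origin on the work surface. World frame = base frame: x ahead of the robot, y to its left, z up, the work surface at z = 0. Lengths are in m, angles in rad, forces in N, time in s.
With the tool pointing down it reaches from about 0.35 to 0.775 m from the base axis. Payload 5.5 kg.
Tool frame: the origin (TCP) lies midway between the tips of the shut fingers; the grasp point (between the pads) lies 19 mm behind it; z points along the fingers, y is the direction in which the jaws open and shut (so a half turn about z gives the same grasp; the last joint's range is limited). The gripper opens to 85 mm and grips with 20 to 120 N. Pads are 22 mm wide; open, the fingers measure 114 mm over their backs; the gripper's body (76 mm by 85 mm) begins 54 mm behind the grasp point. The pads swing forward as they close: fully open they stand 13 mm farther back than shut.
Start: joints at [1.203, 0.313, 0.046, 1.304, 0, 1.431], TCP at [0.13, 0.56, 0.231] pointing down, gripper open.
Joint ranges: [-2.76, 2.76], [-0.86, 1.69], [-1.03, 1.26], [-2.2, 2.34], [-1.47, 1.5], [-3.14, 3.14]. Speed limits (rad/s): [2.57, 2.57, 3.14, 3.14, 3.14, 3.14].

### API

Orientations are given as [roll, pitch, yaw] about the fixed x, y, z axes, in that order (R = Rz(yaw) Ry(pitch) Rx(roll)).
In Python, from bench import * gives the robot as it stands.
- The arm moves only by the shell command python3 -m crank 'ROWS' [OPENING]. ROWS is JSON, a list of rows, each a list of 6 numbers: the shift along the tool's x, y, z in mm, then the turn, a rotation vector about the tool's x, y, z in rad. In form: [[x, y, z, ax, ay, az], ...]. A call has 1 to 20 rows; each row shifts and turns the commanded pose from where the row before left it, along the tool's axes as they then stand; what a row does not reach is not made up. A row lasts 1/12 s, in which the tool goes at most 41.7 mm and 7.16 degrees, less where a joint would pass 70% of its speed; a pose out of reach is approached as far as the arm can. A call is refused whole if a number of a shift passes 41.7 or a number of a turn 0.125, either way. A call with a gripper value outside its range is refused whole. OPENING is the closure in counts, from 0 (fully open) to 255 (shut), set as the call begins (- or left out, the last holds). The fingers move at their own pace and stop on an object; the grip force is fixed at half the most. Time passes only in rows, so rows that do not move let the fingers close. It gives the time, the measured TCP pose, the force and the opening at its end, in the units of the state.
- observe(): the state, without advancing time (a new reading comes with each control period).
- camera(name): name is "side" or "top" or "wrist"; returns a dict with "image" (480x640x3 uint8, blue, green, red), "range_z" (480x640 float32, m along the optical axis (not along the pixel's ray), 0 where there is no reading), "mtx" (3x3 intrinsics, pixels), "T" (4x4, takes a point from camera to world coordinates). Camera axes: x right, y down, z forward; pixel columns grow to the right and rows downward; lengths in m; the calibration is good to about 2 mm. The wrist camera is an equidistant fisheye: a pixel r from the principal point sees the ray r / f radians off the axis. A picture is of the moment at which its call begins.
- job_done(): hands the job in, once; it reports no verdict.
The state is a dict: "t": time; "joint_pos": joint angles; "qvel": joint speeds; "tau": joint torques, N m; "position": TCP position; "ee_rot": TCP orientation; "wrist_force": force on the tool from outside, world axes, zero at the start; "torque": the same for the moment, N m; "opening": opening from 0.0 (shut) to 1.0 (fully open).
Only numpy, scipy, OpenCV 4.12 (cv2) and the standard library are available. Lean on these libraries where they do the work, as an engineer would, in place of code of your own. Each camera call takes 0.05 s, during which the arm holds its last target. There are 200 camera calls.

### The job

Set up the drying test on the soaked rock specimens: set all the specimens that lie on the bench gently in the pan of the dial balance, then turn the tare knob until the pointer reads zero, so that the water they lose can be read straight off the dial. For the timer, take the tablet out of its charging rack and lean it back against the front of the stack of textbooks, standing on its long edge on the bench about central to the stack, screen facing out. Never bang or press the pan down on its stop, leave the other things on the bench where they are, and finish with everything at rest.

Things in the scene. Friction and masses are not known exactly. Their poses are not given: they have to be found in the camera images.
- tare_knob (a joint): tare knob on the deck, on the robot's side of the dial: black skirt, diameter 50, with a grip bar on top 42 long, 14 thick, 26 high. Value (rad, 0 to 4.4) grows clockwise seen from above; friction 0.03 N m holds it. At 0 the bar lies along the balance's x axis. Each 1 rad clockwise turns the dial card and its zero mark 0.5 rad clockwise
- knob_grip (a point): on the knob's axis near mid-height of the grip bar, 11 mm below the bar's top and 26 mm above the deck; it turns with the knob: its x axis runs along the bar, its z axis is up
- pan (a joint): how far the sprung pan has sunk (m): 0 empty, about 2 mm per 100 g, hard stop at 22 mm (about 1.1 kg); pressing hard or dropping things drives it down on the stop
- pan_center (a point): middle of the pan's floor, on the left (+y) half of the balance, 86 mm above the bench when empty; it sinks with the pan. Round steel pan: flat floor of radius 88, rim 11 high above the floor, outer radius 101
- balance: mechanical top-pan balance, fixed; cream housing 190 (x) by 340 (y), deck 58 above the bench; origin on the bench under its middle, x to its back (away from the robot), y to the left. Pan at y +80; glazed dial (diameter 124, glass 14 above the deck) at x +30, y -100; knob at x -62, y -100
- dial_center (a point): centre of the dial, on the axis of pointer and card
- pointer_tip (a point): tip of the black pointer, 54 mm from its axis. It turns clockwise (seen from above) as the pan is loaded, about 0.3 rad per 100 g; with the pan empty it points to the balance's +x; the knob does not move it
- zero_mark (a point): the zero of the dial: the one bold bar on the white graduated card, at the pointer tip's radius. It turns with the card (at knob value 0 it is at the balance's +x, and moves clockwise as the knob turns clockwise); the pointer reads zero when its tip is over this point
- tablet: small tablet computer, 170 wide (y), 115 high (z), 10 thick (x), 300 g, standing on its long edge in the front slot of the charging rack, the only one there; origin at the middle of that lower edge, z up the tablet, dark screen on the -x side, bare metal back on the +x side. Grip it by the middle of its upper edge, across the 10 mm
- rack: grey charging rack, fixed: base 130 (x) by 200 (y) by 12 high with three slots 13 wide (at x -40, 0, +40), each between two thin walls that reach 57 above the bench; origin on the bench under its middle. The tablet stands on the base in the slot at x -40
- books: stack of four textbooks, fixed: 130 (x) by 180 (y) by 78 high; origin on the bench under its middle; its front, against which the tablet is to lean, is the spine side at x -65 (facing the robot)
- rock_block: rock specimen (may be absent): sawn block of pale speckled stone, 36 (x) by 30 (y) by 30 high; grip it across x or y (mm); about 85 g, varying by a quarter; origin at the middle of its underside, z up as it stands at the start
- rock_core: rock specimen (may be absent): upright drill core of grey rock, a plain cylinder of diameter 32 and 34 high; grip it across any diameter (mm); about 75 g, varying by a quarter; origin at the middle of its underside, z up as it stands at the start
- rock_crystal: rock specimen (may be absent): white six-sided crystal, a hexagonal prism 36 over its corners (corners on +x and -x, two flat sides facing +y and -y, 31 apart), straight up to 26 and then narrowing to a small flat top at 36; grip it across y, below 26 (mm); about 70 g, varying by a quarter; origin at the middle of its underside, z up as it stands at the start
- rock_slab: rock specimen (may be absent): oblong piece of red sandstone, 46 (x) by 30 (y) by 26 high; grip it across y (mm); about 100 g, varying by a quarter; origin at the middle of its underside, z up as it stands at the start
- rock_step: rock specimen (may be absent): stepped brown lump, foot 40 (x) by 34 (y) by 16 high with an upper block 24 (x, from -20 to +4) by 34 (y) that reaches 32 high; grip it across y, over its -x half (mm); about 95 g, varying by a quarter; origin at the middle of its underside, z up as it stands at the start
- rock_pebble: rock specimen (may be absent): smooth grey river pebble with a flat foot and top, round seen from above, diameter 38 at heights 10 to 17, 27 high; grip it across any diameter, at its widest (mm); about 75 g, varying by a quarter; origin at the middle of its underside, z up as it stands at the start
- petri_dish: bystander: closed petri dish, diameter 94, 16 high, on top of the books
- cup_a: bystander: white cup, diameter 74, 90 high
- cup_b: bystander: white cup, diameter 74, 90 high
- pencil: bystander: pencil, 165 long
- magnifier: bystander: magnifier, lens diameter 60 with a 75 handle, 8 high
- goggles: bystander: safety goggles, 150 wide, 45 high
Not all that is in view belongs to the job. What is shaped like the rock_core but pink or purple is not meant. What is shaped like the rock_crystal but blue is not meant.

How it is judged:
By the outcome, as a careful person would: the job done as asked, in the order asked, and still so for the second after the job is handed in, with the robot touching nothing.
Of rock_block, rock_core, rock_crystal, rock_slab, rock_step, rock_pebble only 4 to 6 are there at a start; the rules pass over those that are not, and their reading is None.
At some moment in a run one of rock_block, rock_core, rock_crystal, rock_slab, rock_step, rock_pebble may be knocked a few centimetres aside while the robot is not near it.
It also fails if it takes over 210 s, if anything falls off the work surface, if the arm or the gripper's body presses on something with over 40 N, if the wrist force passes 120 N, or if a joint passes its speed limit or range.

## Working session

There is one attempt and no reset: what is moved stays moved. The work goes in short steps, Python scripts to look and compute and a shell command to move; the robot and the scene stay as the last step left them, time stands still between calls to the robot, and variables do not carry over. Pictures are saved under pics/ and viewed, about 12 in all and at most 16, crops included, and the job is handed in when it is done.

```bash
mkdir -p pics; ls
cat > h.py <<'E'
from bench import *
import numpy as np, cv2
def snap(name,fn,crop=None,scale=1):
    c=camera(name); np.savez('last_'+name+'.npz',**c)
    im=c['image']
    if crop: x0,y0,x1,y1=crop; im=im[y0:y1,x0:x1]
    if scale!=1: im=cv2.resize(im,None,fx=scale,fy=scale,interpolation=cv2.INTER_CUBIC)
    cv2.imwrite('pics/'+fn,im); return c
def P(c,u,v):
    z=float(c['range_z'][v,u]); K=c['mtx']
    p=np.array([(u-K[0,2])*z/K[0,0],(v-K[1,2])*z/K[1,1],z,1]); return (c['T']@p)[:3]
def cloud(c):
    K=c['mtx'];v,u=np.mgrid[:480,:640];z=c['range_z']
    p=np.stack([(u-K[0,2])*z/K[0,0],(v-K[1,2])*z/K[1,1],z,np.ones_like(z)],-1)
    w=(p@c['T'].T)[...,:3]; w[z==0]=np.nan; return w
E
python3 - <<'E'
from h import *
print(observe())
c=snap('top','t1.png'); print(c['T'],c['mtx'])
c=snap('side','s1.png'); print(c['T'])
E
```

```text
pics
{'t': 0.0, 'joint_pos': array([1.20339589e+00, 3.13980751e-01, 4.49703235e-02, 1.30361283e+00,
       8.17969267e-06, 1.43122984e+00]), 'qvel': array([-1.89046593e-03, -3.32037978e-04, -2.60924828e-04, -2.10538647e-04,
        3.66747437e-04,  7.56198649e-05]), 'tau': array([ 1.08953773e-03, -4.80621314e+01,  2.98536015e+01,  1.94241980e-02,
       -6.98165263e-05,  8.40124130e-06]), 'position': array([0.12967349, 0.55965302, 0.23041652]), 'ee_rot': array([-3.13978462e+00, -2.62251449e-04,  2.91375846e+00]), 'wrist_force': array([0.8934205 , 0.03223166, 0.00811437]), 'torque': array([ 0.03515184,  0.00115127, -0.02957721]), 'opening': 1.0023240479872262}
[[-0.01606608 -0.99733781  0.07112781  0.47941618]
 [-0.99981742  0.01528856 -0.01146231 -0.00760774]
 [ 0.01034435 -0.07129898 -0.99740135  1.1138566 ]
 [ 0.          0.          0.          1.        ]] [[492.93305174   0.         311.88759038]
 [  0.         492.93305174 242.75033631]
 [  0.           0.           1.        ]]
[[ 0.82372447 -0.31620213  0.47063172  0.05895653]
 [-0.56692457 -0.44668669  0.69214705 -0.75971343]
 [-0.00863345 -0.83695114 -0.54720952  0.69481501]
 [ 0.          0.          0.          1.        ]]
```

View pics/t1.png

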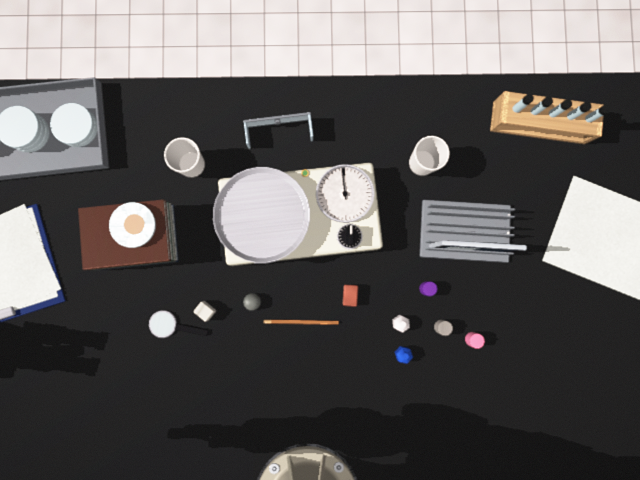

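View pics/s1.png

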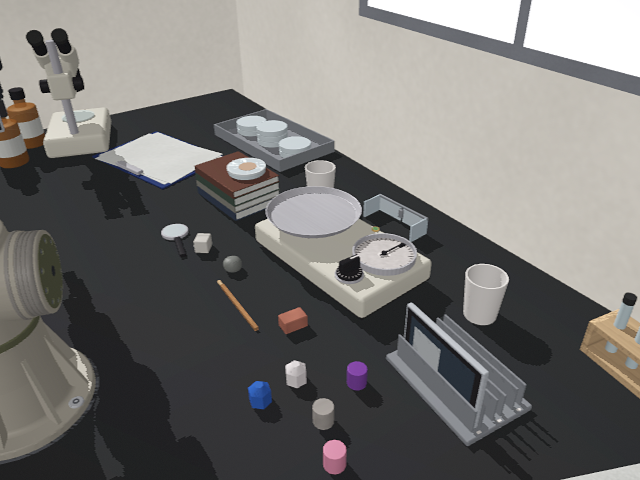

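Top view shows: rock_block (204,311), pebble (252,302), slab (350,295), white crystal (401,323), grey core (443,327). Decoys: blue crystal (403,354), purple core (428,289), pink core (475,340). There is no step rock. The tablet is in the rack near (470,245) and the books near (125,235). Next I measure them.

```bash
cat >> h.py <<'E'
def blobs(c,zmin=0.008,zmax=0.06,amax=900,amin=30):
    w=cloud(c); m=((w[...,2]>zmin)&(w[...,2]<zmax)).astype(np.uint8)
    n,l,s,ce=cv2.connectedComponentsWithStats(m)
    out=[]
    for i in range(1,n):
        if amin<s[i,4]<amax:
            p=w[l==i]; zt=np.nanpercentile(p[:,2],90); t=p[p[:,2]>zt-0.006]
            r=cv2.minAreaRect((t[:,:2]*1000).astype(np.float32))
            out.append((ce[i].astype(int),c['image'][l==i].mean(0).astype(int),zt,r,s[i,4]))
    return out
E
python3 - <<'E'
from h import *
c=dict(np.load('last_top.npz')); w=cloud(c)
for b in blobs(c): print(b[0],b[1],'z%.3f'%b[2],'c',np.round(b[3][0]),'sz',np.round(b[3][1]),'ang %.0f'%b[3][2],b[4])
def rect(u0,v0,u1,v1,za,zb):
    p=w[v0:v1,u0:u1].reshape(-1,3); p=p[(p[:,2]>za)&(p[:,2]<zb)]
    r=cv2.minAreaRect((p[:,:2]*1000).astype(np.float32)); print(len(p),np.round(r[0]),np.round(r[1]),round(r[2],1),'z',np.median(p[:,2]),np.round(cv2.boxPoints(r)).tolist())
print('books');rect(70,190,185,280,.07,.086)
print('dish');rect(70,190,185,280,.089,.11)
print('deck');rect(205,155,395,275,.05,.066)
print('panfloor');rect(205,155,325,275,.08,.09)
print('rim');rect(205,155,315,275,.092,.11)
print('dial glass');rect(310,155,385,230,.068,.078)
print('knob');rect(330,220,372,252,.085,.12)
print('rackbase');rect(410,190,525,270,.004,.02)
print('walls');rect(410,190,525,270,.045,.065)
print('tablet');rect(410,190,560,270,.1,.14)
E
```

```text
[276 121] [155 150 145] z0.046 c [814.  52.] sz [ 55. 148.] ang 6 576
[180 153] [155 161 168] z0.056 c [754. 263.] sz [35. 62.] ang 46 314
[431 151] [165 171 177] z0.057 c [ 751. -286.] sz [62. 34.] ang 43 310
[416 166] [202 207 214] z0.057 c [ 724. -251.] sz [50. 11.] ang 36 129
[196 168] [149 155 162] z0.056 c [718. 239.] sz [11. 47.] ang 30 128
[222 181] [203 216 221] z0.059 c [691. 175.] sz [16. 34.] ang 48 69
[159 240] [68 73 76] z0.050 c [537. 344.] sz [103. 216.] ang 40 442
[233 258] [219 231 235] z0.059 c [521. 147.] sz [60. 26.] ang 61 198
[427 288] [166  59 125] z0.036 c [ 453. -274.] sz [30. 31.] ang 63 202
[349 294] [ 87 108 195] z0.028 c [ 441. -102.] sz [30. 46.] ang 85 291
[251 301] [106 112 112] z0.028 c [430. 115.] sz [33. 31.] ang 46 232
[203 310] [200 208 214] z0.032 c [412. 220.] sz [36. 30.] ang 50 259
[  6 311] [199 195 200] z0.016 c [416. 657.] sz [20. 32.] ang 16 135
[163 324] [217 216 213] z0.011 c [384. 308.] sz [52. 72.] ang 19 278
[400 322] [217 219 225] z0.036 c [ 379. -212.] sz [26. 28.] ang 88 204
[442 327] [154 162 173] z0.035 c [ 367. -305.] sz [31. 2
[... 808 characters left out ...]
0, -14.0], [715.0, 184.0], [515.0, 187.0]]
dial glass
341 [655. -88.] [124. 136.] 61.5 z 0.07146206164187685 [[566.0, -110.0], [686.0, -175.0], [745.0, -66.0], [625.0, -1.0]]
knob
138 [568. -99.] [13. 40.] 88.2 z 0.09417199991363767 [[548.0, -105.0], [588.0, -106.0], [588.0, -93.0], [548.0, -92.0]]
rackbase
3131 [ 584. -374.] [262. 180.] 88.8 z 0.011835634472643575 [[491.0, -503.0], [672.0, -506.0], [677.0, -245.0], [497.0, -241.0]]
walls
944 [ 582. -366.] [181. 100.] 85.3 z 0.0558525094220389 [[524.0, -452.0], [624.0, -460.0], [639.0, -280.0], [539.0, -272.0]]
tablet
522 [ 541. -365.] [170.  11.] 85.5 z 0.12591291651358277 [[529.0, -449.0], [540.0, -450.0], [553.0, -280.0], [542.0, -279.0]]
```

```bash
cat >> h.py <<'E'
from scipy.spatial.transform import Rotation as Ro
def plan(x,y,z,yawdeg,roll=np.pi,pitch=0):
    s=observe(); R0=Ro.from_euler('xyz',s['ee_rot']); R1=Ro.from_euler('xyz',[roll,pitch,np.radians(yawdeg)])
    rv=(R0.inv()*R1).as_rotvec(); d=R1.inv().apply(np.array([x,y,z])-s['position'])*1000
    print('t %.1f pos'%s['t'],np.round(s['position'],4),'rot',np.round(rv,3),'n>=%.1f'%(np.linalg.norm(rv)/.12),'| then shift',np.round(d,1),'n>=%.1f'%(np.linalg.norm(d)/40),'F',np.round(s['wrist_force'],1),'op %.3f'%s['opening'])
E
python3 -c "
from h import *
plan(.412,.220,.15,140)"
```

```text
t 0.1 pos [0.1297 0.5597 0.2305] rot [-0.002  0.     0.47 ] n>=3.9 | then shift [-434.6  -78.8   80.5] n>=11.2 F [-0.5 -0.2 -0.1] op 0.999
```

```bash
python3 -m crank '[[0,0,0,0,0,0.118],[0,0,0,0,0,0.118],[0,0,0,0,0,0.118],[0,0,0,0,0,0.116],[-36.2,-6.6,6.7,0,0,0],[-36.2,-6.6,6.7,0,0,0],[-36.2,-6.6,6.7,0,0,0],[-36.2,-6.6,6.7,0,0,0],[-36.2,-6.6,6.7,0,0,0],[-36.2,-6.6,6.7,0,0,0],[-36.2,-6.6,6.7,0,0,0],[-36.2,-6.6,6.7,0,0,0],[-36.2,-6.6,6.7,0,0,0],[-36.2,-6.6,6.7,0,0,0],[-36.2,-6.6,6.7,0,0,0],[-36.2,-6.6,6.7,0,0,0],[0,0,0,0,0,0],[0,0,0,0,0,0]]' 0
python3 - <<'E'
from h import *
plan(.412,.220,-.002,140)
c=snap('wrist','w1.png'); print(c['T'],c['mtx'],c['image'].shape)
E
```

```text
t: 1.6
position: [0.4124, 0.2187, 0.1501]
ee_rot: [-3.14, -0.001, 2.439]
wrist_force: [-0.7, -0.2, -0.6]
opening: 1.002
t 1.6 pos [0.4124 0.2187 0.1501] rot [-0.001 -0.001 -0.004] n>=0.0 | then shift [  1.1   0.8 152.1] n>=3.8 F [-0.7 -0.2 -0.6] op 1.002
[[ 0.64597003  0.72450494  0.24044815  0.35031606]
 [ 0.76336181 -0.61258717 -0.20497736  0.27135981]
 [-0.00121165  0.31595817 -0.94877235  0.29307029]
 [ 0.          0.          0.          1.        ]] [[371.64829954   0.         320.04568758]
 [  0.         371.64829954 242.49651895]
 [  0.           0.           1.        ]] (480, 640, 3)
```

View pics/w1.png

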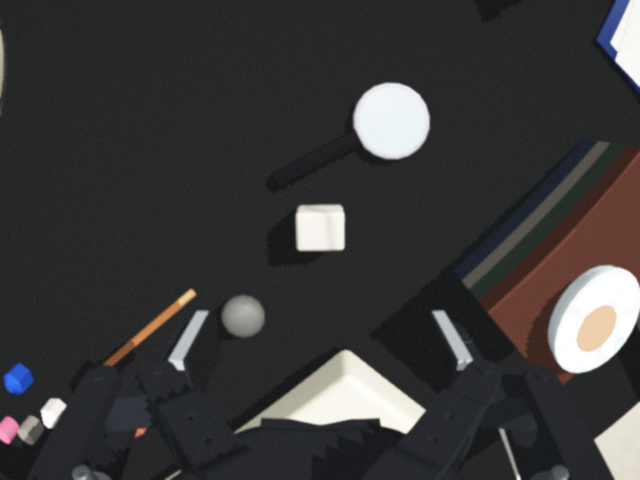

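Wrist view shows the pale block at (320,228), square to the jaws. The magnifier handle end at (275,185) and the pebble at (243,316) are clear of the fingers, so I descend.

```bash
python3 -m crank '[[1.1,0.8,35,0,0,0],[0,0,35,0,0,0],[0,0,35,0,0,0],[0,0,25,0,0,0],[0,0,15,0,0,0],[0,0,7,0,0,0],[0,0,0,0,0,0],[0,0,0,0,0,0]]' 70
python3 -m crank '[[0,0,0,0,0,0],[0,0,0,0,0,0],[0,0,0,0,0,0],[0,0,0,0,0,0],[0,0,0,0,0,0],[0,0,0,0,0,0],[0,0,0,0,0,0],[0,0,0,0,0,0]]' 255
python3 -m crank '[[0,0,-10,0,0,0],[0,0,-30,0,0,0],[0,0,-40,0,0,0],[0,0,-40,0,0,0],[0,0,-40,0,0,0],[0,0,-40,0,0,0],[0,0,0,0,0,-0.12],[0,0,0,0,0,-0.12],[0,0,0,0,0,-0.12],[0,0,0,0,0,-0.12],[0,0,0,0,0,-0.12],[0,0,0,0,0,-0.1],[0,0,0,0,0,0]]'
python3 -c "
from h import *
plan(.6135-.04,.0855-.03,.13,180)"
```

```text
t: 2.32
position: [0.4113, 0.2226, -0.0006]
ee_rot: [3.141, -0.0, 2.446]
wrist_force: [0.2, 0.1, 1.0]
opening: 0.723
t: 2.98
position: [0.4127, 0.2223, 0.0004]
ee_rot: [3.139, 0.001, 2.444]
wrist_force: [-0.7, 0.1, 6.6]
opening: 0.408
t: 4.07
position: [0.4116, 0.2216, 0.1995]
ee_rot: [3.141, 0.001, -3.137]
wrist_force: [0.8, 0.2, -0.1]
opening: 0.415
t 4.1 pos [0.4116 0.2216 0.1995] rot [0.    0.001 0.004] n>=0.0 | then shift [-161.9 -166.1   69.5] n>=6.1 F [ 0.8  0.2 -0.1] op 0.415
```

```bash
python3 -m crank '[[-30,-20,0,0,0,0],[-30,-20,0,0,0,0],[-30,-20,0,0,0,0],[-30,-20,0,0,0,0],[-30,-20,0,0,0,0],[-30,-20,10,0,0,0],[-30,-21,20,0,0,0],[-31,-21,30,0,0,0],[0,0,0,0,0,0],[0,0,0,0,0,0]]'
python3 -c "
from h import *
plan(.6135+.04,.0855-.026,.0875,180)"
```

```text
t: 4.9
position: [0.648, 0.0616, 0.1395]
ee_rot: [3.141, -0.006, 3.139]
wrist_force: [-0.4, 0.2, -0.7]
opening: 0.416
t 4.9 pos [0.648  0.0616 0.1395] rot [ 0.    -0.006 -0.003] n>=0.1 | then shift [-5.5 -2.1 52. ] n>=1.3 F [-0.4  0.2 -0.7] op 0.416
```

```bash
python3 -m crank '[[-5.5,-2.1,12,0,0,0],[0,0,15,0,0,0],[0,0,12,0,0,0],[0,0,7,0,0,0],[0,0,4,0,0,0],[0,0,2,0,0,0],[0,0,0,0,0,0],[0,0,0,0,0,0],[0,0,0,0,0,0]]'
python3 -m crank '[[0,0,0,0,0,0],[0,0,0,0,0,0],[0,0,0,0,0,0],[0,0,0,0,0,0]]' 117
python3 -m crank '[[0,0,-4,0,0,0],[0,0,-15,0,0,0],[0,0,-30,0,0,0],[0,0,-40,0,0,0],[0,0,0,0,0,0],[0,0,0,0,0,0]]'
python3 - <<'E'
from h import *
c=snap('side','s2.png',(200,130,520,400),2)
c=snap('wrist','w2.png')
plan(.430,.115,.002,180)
E
```

```text
t: 5.65
position: [0.6548, 0.0611, 0.0919]
ee_rot: [3.142, 0.002, -3.139]
wrist_force: [0.2, 0.6, -1.2]
opening: 0.409
t: 5.98
position: [0.6544, 0.0609, 0.0911]
ee_rot: [3.142, 0.0, -3.139]
wrist_force: [-0.5, 0.4, 0.0]
opening: 0.54
t: 6.48
position: [0.6564, 0.0609, 0.1837]
ee_rot: [-3.142, 0.007, -3.139]
wrist_force: [0.6, -0.1, 0.0]
opening: 0.54
t 6.6 pos [0.6541 0.0609 0.1798] rot [0.    0.    0.002] n>=0.0 | then shift [224.1  54.1 177.8] n>=7.3 F [-0.1  0.5 -0.7] op 0.544
```

View pics/w2.png

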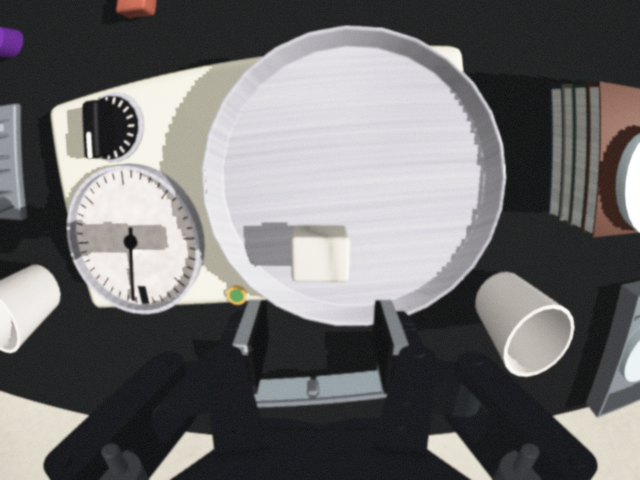

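```bash
python3 -m crank '[[32,7.7,0,0,0,0],[32,7.7,0,0,0,0],[32,7.7,0,0,0,0],[32,7.7,0,0,0,0],[32,7.7,0,0,0,0],[32,7.7,10,0,0,0],[32,7.7,30,0,0,0],[0,0,30,0,0,0],[0,0,0,0,0,0],[0,0,0,0,0,0],[0,0,0,0,0,0]]' 70
python3 - <<'E'
from h import *
c=camera('top')
for b in blobs(c):
  if b[3][0][0]<470: print(b[0],b[1],'z%.3f'%b[2],'c',np.round(b[3][0]),'sz',np.round(b[3][1]),'ang %.0f'%b[3][2],b[4])
plan(.430,.115,.001,180)
c=snap('wrist','w3.png')
E
```

```text
t: 7.5
position: [0.4333, 0.1137, 0.1124]
ee_rot: [3.142, 0.001, -3.14]
wrist_force: [-0.5, 0.2, -0.1]
opening: 0.726
[427 288] [101  38  76] z0.036 c [ 454. -275.] sz [31. 30.] ang 24 197
[349 294] [ 58  71 132] z0.028 c [ 441. -102.] sz [29. 46.] ang 85 294
[  6 311] [198 194 199] z0.015 c [415. 657.] sz [20. 32.] ang 17 133
[400 323] [219 220 226] z0.036 c [ 377. -213.] sz [24. 24.] ang 35 199
[443 327] [155 163 174] z0.036 c [ 367. -305.] sz [28. 32.] ang 1 205
[474 339] [180 146 235] z0.036 c [ 338. -374.] sz [31. 30.] ang 75 220
[403 354] [184  81  40] z0.035 c [ 311. -215.] sz [30. 25.] ang 71 207
t 7.5 pos [0.4341 0.1137 0.113 ] rot [0.    0.002 0.002] n>=0.0 | then shift [  4.1   1.3 112. ] n>=2.8 F [-0.1  0.8 -0.1] op 0.725
```

View pics/w3.png

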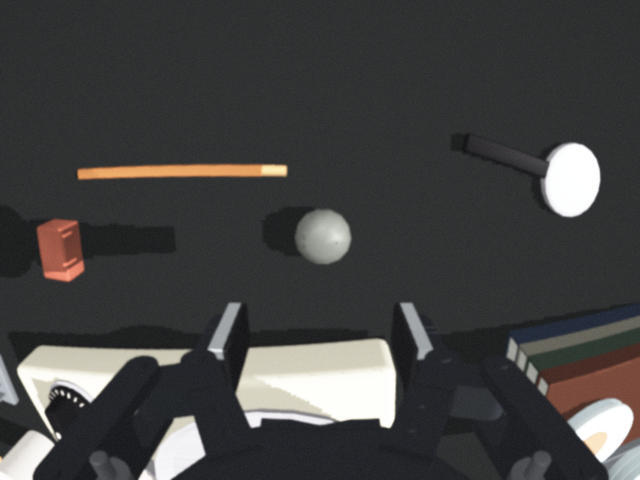

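Pebble at (322,237) sits midway between the jaws, and the pencil end at (287,170) is clear.

```bash
python3 -m crank '[[4.1,1.3,30,0,0,0],[0,0,30,0,0,0],[0,0,25,0,0,0],[0,0,16,0,0,0],[0,0,10,0,0,0],[0,0,1,0,0,0],[0,0,0,0,0,0],[0,0,0,0,0,0]]' 70
python3 -m crank '[[0,0,0,0,0,0],[0,0,0,0,0,0],[0,0,0,0,0,0],[0,0,0,0,0,0],[0,0,0,0,0,0],[0,0,0,0,0,0],[0,0,0,0,0,0]]' 255
python3 -m crank '[[0,0,-10,0,0,0],[0,0,-30,0,0,0],[0,0,-40,0,0,0],[0,0,-40,0,0,0],[0,0,-40,0,0,0],[0,0,0,0,0,0],[-30,0,0,0,0,0],[-40,0,0,0,0,0],[-40,0,0,0,0,0],[-40,0,0,0,0,0],[-30,0,0,0,0,0],[-26,0,0,0,0,0],[0,0,0,0,0,0],[0,0,0,0,0,0],[0,0,0,0,0,0]]'
python3 -c "
from h import *
plan(.6385,.1175,.0855,180)"
```

```text
t: 8.27
position: [0.4297, 0.1151, 0.0009]
ee_rot: [3.141, 0.002, -3.14]
wrist_force: [-0.6, -0.1, -0.0]
opening: 0.723
t: 8.85
position: [0.4293, 0.1153, 0.0012]
ee_rot: [3.141, 0.003, -3.139]
wrist_force: [-1.5, -0.1, 6.6]
opening: 0.414
t: 10.1
position: [0.6332, 0.1156, 0.1595]
ee_rot: [3.142, -0.001, -3.139]
wrist_force: [-0.4, -0.9, -0.8]
opening: 0.414
t 10.1 pos [0.6332 0.1156 0.1595] rot [ 0.    -0.001  0.002] n>=0.0 | then shift [-5.3  1.9 74. ] n>=1.9 F [-0.4 -0.9 -0.8] op 0.414
```

```bash
python3 -m crank '[[-5.3,1.9,15,0,0,0],[0,0,25,0,0,0],[0,0,18,0,0,0],[0,0,8,0,0,0],[0,0,4,0,0,0],[0,0,0,0,0,0],[0,0,0,0,0,0],[0,0,0,0,0,0]]'
python3 -c "
from h import *
plan(.6385,.1175,.086,180)"
```

```text
t: 10.77
position: [0.6402, 0.1176, 0.0915]
ee_rot: [3.141, 0.002, -3.139]
wrist_force: [0.1, -0.3, -0.6]
opening: 0.41
t 10.8 pos [0.6402 0.1176 0.0915] rot [0.    0.002 0.002] n>=0.0 | then shift [ 1.7 -0.1  5.5] n>=0.1 F [ 0.1 -0.3 -0.6] op 0.410
```

```bash
python3 -m crank '[[0,0,3,0,0,0],[0,0,2,0,0,0],[0,0,0,0,0,0],[0,0,0,0,0,0]]'
python3 -m crank '[[0,0,0,0,0,0],[0,0,0,0,0,0],[0,0,0,0,0,0],[0,0,0,0,0,0]]' 115
python3 -m crank '[[0,0,-4,0,0,0],[0,0,-15,0,0,0],[0,0,-30,0,0,0],[0,0,-40,0,0,0],[0,0,0,0,0,0],[0,0,0,0,0,0],[0,0,0,0,0,0.09]]'
python3 - <<'E'
from h import *
c=snap('top','t2.png',(200,150,400,270),4)
for b in blobs(c):
  if b[3][0][0]<470: print(b[0],b[1],'z%.3f'%b[2],'c',np.round(b[3][0]),'sz',np.round(b[3][1]),'ang %.0f'%b[3][2],b[4])
plan(.441,-.102,.11,175)
E
```

```text
t: 11.1
position: [0.6394, 0.1175, 0.0849]
ee_rot: [3.141, 0.0, -3.139]
wrist_force: [-0.4, -0.5, -0.4]
opening: 0.411
t: 11.43
position: [0.6395, 0.1175, 0.0849]
ee_rot: [3.142, 0.0, -3.139]
wrist_force: [-0.1, 0.2, 0.6]
opening: 0.552
t: 12.02
position: [0.6396, 0.1175, 0.1744]
ee_rot: [3.141, 0.001, 3.053]
wrist_force: [-0.1, -0.3, -0.9]
opening: 0.548
[427 288] [169  61 128] z0.036 c [ 453. -275.] sz [31. 30.] ang 63 201
[349 294] [ 89 110 198] z0.028 c [ 441. -102.] sz [30. 46.] ang 84 294
[  6 311] [203 199 204] z0.016 c [416. 657.] sz [21. 31.] ang 13 127
[400 323] [221 222 228] z0.035 c [ 377. -213.] sz [27. 29.] ang 35 200
[442 327] [157 166 177] z0.036 c [ 367. -305.] sz [28. 31.] ang 1 207
[474 339] [184 149 237] z0.036 c [ 339. -374.] sz [30. 30.] ang 59 219
[403 354] [187  82  41] z0.036 c [ 308. -217.] sz [25. 26.] ang 62 207
t 12.1 pos [0.6391 0.1175 0.1735] rot [ 0.    -0.    -0.008] n>=0.1 | then shift [ 178.2 -235.9   63.5] n>=7.6 F [-0.3 -0.1  0.4] op 0.547
```

```bash
python3 -m crank '[[22,-29.5,0,0,0,0],[22,-29.5,0,0,0,0],[22,-29.5,0,0,0,0],[22,-29.5,0,0,0,0],[22,-29.5,0,0,0,0],[22,-29.5,0,0,0,0],[22,-29.5,0,0,0,0],[24,-29.5,20,0,0,0],[0,0,30,0,0,0],[0,0,30,0,0,0],[0,0,30,0,0,0],[0,0,0,0,0,0],[0,0,0,0,0,0],[0,0,0,0,0,0]]' 70
python3 -c "
from h import *
plan(.441,-.102,.003,175)"
```

```text
t: 13.23
position: [0.4425, -0.1012, 0.0651]
ee_rot: [3.142, 0.0, 3.055]
wrist_force: [0.3, -0.2, 0.4]
opening: 0.722
t 13.2 pos [ 0.4425 -0.1012  0.0651] rot [0. 0. 0.] n>=0.0 | then shift [ 1.4 -1.  62.1] n>=1.6 F [ 0.3 -0.2  0.4] op 0.722
```

```bash
python3 -m crank '[[1.4,-1,15,0,0,0],[0,0,20,0,0,0],[0,0,15,0,0,0],[0,0,8,0,0,0],[0,0,3,0,0,0],[0,0,0,0,0,0],[0,0,0,0,0,0]]' 70
python3 -m crank '[[0,0,0,0,0,0],[0,0,0,0,0,0],[0,0,0,0,0,0],[0,0,0,0,0,0],[0,0,0,0,0,0],[0,0,0,0,0,0],[0,0,0,0,0,0],[0,0,0,0,0,0]]' 255
python3 -m crank '[[0,0,-10,0,0,0],[0,0,-30,0,0,0],[0,0,-40,0,0,0],[0,0,-40,0,0,0],[0,0,-40,0,0,0],[0,0,0,0,0,-0.09],[0,0,0,0,0,0],[0,0,0,0,0,0]]'
python3 -c "
from h import *
plan(.6135-.025,.1175,.11,180)"
```

```text
t: 13.82
position: [0.4417, -0.1023, 0.0045]
ee_rot: [-3.141, 0.002, 3.054]
wrist_force: [-0.1, -0.1, -0.3]
opening: 0.72
t: 14.48
position: [0.4415, -0.1023, 0.0044]
ee_rot: [-3.141, 0.002, 3.054]
wrist_force: [-1.7, 0.4, 5.3]
opening: 0.333
t: 15.15
position: [0.4404, -0.1019, 0.1633]
ee_rot: [-3.142, 0.0, -3.141]
wrist_force: [-1.0, 0.9, 0.1]
opening: 0.339
t 15.2 pos [ 0.4404 -0.1019  0.1633] rot [-0.  0.  0.] n>=0.0 | then shift [-148.1  219.4   53.3] n>=6.8 F [-1.   0.9  0.1] op 0.339
```

```bash
python3 -m crank '[[-21,31,0,0,0,0],[-21,31,0,0,0,0],[-21,31,0,0,0,0],[-21,31,0,0,0,0],[-21,31,0,0,0,0],[-21,32,0,0,0,0],[-21,32,20,0,0,0],[0,0,20,0,0,0],[0,0,12,0,0,0],[0,0,6,0,0,0],[0,0,0,0,0,0],[0,0,0,0,0,0],[0,0,0,0,0,0]]'
python3 -c "
from h import *
plan(.6135-.025,.1175,.088,180)"
```

```text
t: 16.23
position: [0.5867, 0.1157, 0.1066]
ee_rot: [3.141, 0.001, -3.141]
wrist_force: [-0.5, -0.4, -0.8]
opening: 0.34
t 16.2 pos [0.5867 0.1157 0.1066] rot [0.    0.001 0.001] n>=0.0 | then shift [-1.8  1.8 18.6] n>=0.5 F [-0.5 -0.4 -0.8] op 0.340
```

```bash
python3 -m crank '[[-1.8,1.8,8,0,0,0],[0,0,5,0,0,0],[0,0,3,0,0,0],[0,0,2,0,0,0],[0,0,0.6,0,0,0],[0,0,0,0,0,0],[0,0,0,0,0,0]]'
python3 -m crank '[[0,0,0,0,0,0],[0,0,0,0,0,0],[0,0,0,0,0,0],[0,0,0,0,0,0]]' 135
python3 -m crank '[[0,0,-4,0,0,0],[0,0,-15,0,0,0],[0,0,-30,0,0,0],[0,0,-35,0,0,0],[0,0,0,0,0,0],[0,0,0,0,0,0]]'
python3 -c "
from h import *
plan(.378,-.213,.11,180)"
```

```text
t: 16.82
position: [0.5883, 0.118, 0.0876]
ee_rot: [3.142, 0.0, -3.139]
wrist_force: [0.5, -0.6, -1.2]
opening: 0.34
t: 17.15
position: [0.5885, 0.118, 0.0878]
ee_rot: [3.141, 0.001, -3.139]
wrist_force: [-1.0, 0.4, -0.2]
opening: 0.473
t: 17.65
position: [0.5902, 0.1181, 0.1746]
ee_rot: [3.141, 0.006, -3.139]
wrist_force: [0.6, 0.2, 0.2]
opening: 0.473
t 17.6 pos [0.5902 0.1181 0.1746] rot [0.    0.006 0.002] n>=0.1 | then shift [ 212.2 -331.1   64.6] n>=10.0 F [0.6 0.2 0.2] op 0.473
```

```bash
python3 -m crank '[[21,-33,0,0,0,0],[21,-33,0,0,0,0],[21,-33,0,0,0,0],[21,-33,0,0,0,0],[21,-33,0,0,0,0],[21,-33,0,0,0,0],[21,-33,0,0,0,0],[21,-33,15,0,0,0],[21,-33,25,0,0,0],[21,-33,25,0,0,0],[0,0,0,0,0,0],[0,0,0,0,0,0],[0,0,0,0,0,0]]' 70
python3 - <<'E'
from h import *
c=snap('wrist','w4.png',(200,120,440,300),3)
plan(.378,-.213,.003,180)
E
```

```text
t: 18.73
position: [0.383, -0.2052, 0.1113]
ee_rot: [3.14, -0.001, -3.14]
wrist_force: [-0.4, -1.1, 0.3]
opening: 0.729
t 18.8 pos [ 0.3838 -0.205   0.1118] rot [0.001 0.    0.003] n>=0.0 | then shift [  5.8  -8.  108.8] n>=2.7 F [ 0.6 -0.1 -0.4] op 0.728
```

View pics/w4.png

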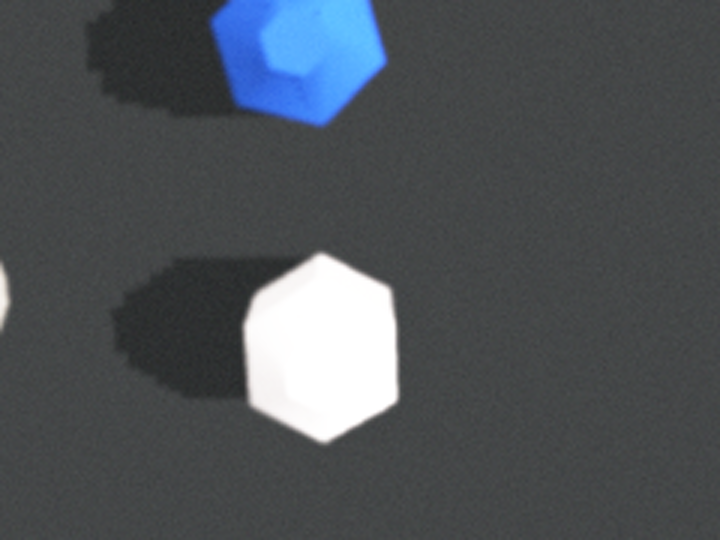

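White crystal at (322,350) in the crop has its flats left and right, within about 3° of the jaws. The blue decoy is above it and clear.

```bash
python3 -m crank '[[5.8,-8.5,25,0,0,0],[0,0,30,0,0,0],[0,0,25,0,0,0],[0,0,16,0,0,0],[0,0,9,0,0,0],[0,0,3,0,0,0],[0,0,0,0,0,0],[0,0,0,0,0,0]]' 70
python3 -m crank '[[0,0,0,0,0,0],[0,0,0,0,0,0],[0,0,0,0,0,0],[0,0,0,0,0,0],[0,0,0,0,0,0],[0,0,0,0,0,0],[0,0,0,0,0,0],[0,0,0,0,0,0]]' 255
python3 -m crank '[[0,0,-10,0,0,0],[0,0,-30,0,0,0],[0,0,-40,0,0,0],[0,0,-40,0,0,0],[0,0,-40,0,0,0],[0,0,0,0,0,0],[0,0,0,0,0,0]]'
python3 -c "
from h import *
plan(.6135-.041,.0855-.027,.105,180)"
```

```text
t: 19.45
position: [0.3788, -0.2142, 0.0046]
ee_rot: [-3.141, 0.001, -3.138]
wrist_force: [0.3, 0.5, -0.3]
opening: 0.725
t: 20.12
position: [0.3785, -0.2147, 0.0049]
ee_rot: [-3.14, 0.002, -3.139]
wrist_force: [-0.5, 0.9, 6.3]
opening: 0.351
t: 20.7
position: [0.3793, -0.2156, 0.1668]
ee_rot: [-3.137, 0.005, -3.14]
wrist_force: [0.1, -0.7, 0.1]
opening: 0.351
t 20.7 pos [ 0.3793 -0.2156  0.1668] rot [-0.004  0.005  0.002] n>=0.1 | then shift [-193.2  274.1   61.8] n>=8.5 F [ 0.1 -0.7  0.1] op 0.351
```

```bash
python3 -m crank '[[-21.5,30.5,0,0,0,0],[-21.5,30.5,0,0,0,0],[-21.5,30.5,0,0,0,0],[-21.5,30.5,0,0,0,0],[-21.5,30.5,0,0,0,0],[-21.5,30.5,0,0,0,0],[-21.5,30.5,0,0,0,0],[-21.5,30.5,0,0,0,0],[-21.2,30.1,15,0,0,0],[0,0,25,0,0,0],[0,0,14,0,0,0],[0,0,7,0,0,0],[0,0,0,0,0,0],[0,0,0,0,0,0],[0,0,0,0,0,0]]'
python3 -c "
from h import *
plan(.6135-.041,.0855-.027,.086,180)"
```

```text
t: 21.95
position: [0.5706, 0.0599, 0.1035]
ee_rot: [3.142, 0.001, -3.14]
wrist_force: [0.6, -0.7, -0.5]
opening: 0.353
t 21.9 pos [0.5706 0.0599 0.1035] rot [0.    0.001 0.001] n>=0.0 | then shift [-1.9 -1.4 17.5] n>=0.4 F [ 0.6 -0.7 -0.5] op 0.353
```

```bash
python3 -m crank '[[-1.9,-1.4,8,0,0,0],[0,0,5,0,0,0],[0,0,3,0,0,0],[0,0,1.5,0,0,0],[0,0,0,0,0,0],[0,0,0,0,0,0]]'
python3 -m crank '[[0,0,0,0,0,0],[0,0,0,0,0,0],[0,0,0,0,0,0],[0,0,0,0,0,0]]' 133
python3 -m crank '[[0,0,-4,0,0,0],[0,0,-15,0,0,0],[0,0,-30,0,0,0],[0,0,-35,0,0,0],[0,0,0,0,0,0],[0,0,0,0,0,0]]'
python3 - <<'E'
from h import *
c=camera('top')
for b in blobs(c):
  if b[3][0][0]<470: print(b[0],b[1],'z%.3f'%b[2],'c',np.round(b[3][0]),'sz',np.round(b[3][1]),'ang %.0f'%b[3][2],b[4])
plan(.367,-.305,.11,180)
E
```

```text
t: 22.45
position: [0.572, 0.059, 0.0852]
ee_rot: [3.141, -0.0, -3.139]
wrist_force: [-0.7, -0.0, -0.9]
opening: 0.349
t: 22.78
position: [0.5723, 0.0591, 0.0854]
ee_rot: [3.142, 0.0, -3.139]
wrist_force: [0.4, 0.6, 0.2]
opening: 0.475
t: 23.28
position: [0.5741, 0.059, 0.1722]
ee_rot: [-3.141, 0.006, -3.139]
wrist_force: [0.1, -0.2, -0.9]
opening: 0.477
[427 288] [169  61 128] z0.037 c [ 453. -275.] sz [30. 30.] ang 49 201
[  5 311] [207 203 208] z0.016 c [415. 657.] sz [20. 31.] ang 15 123
[159 323] [234 233 229] z0.011 c [386. 321.] sz [45. 57.] ang 78 237
[442 327] [156 165 175] z0.036 c [ 367. -305.] sz [30. 29.] ang 87 207
[474 339] [183 149 237] z0.036 c [ 338. -373.] sz [31. 30.] ang 64 219
[403 354] [186  82  40] z0.036 c [ 310. -216.] sz [27. 23.] ang 36 207
t 23.3 pos [0.5728 0.0591 0.1703] rot [0.    0.002 0.002] n>=0.0 | then shift [ 205.8 -364.1   60.3] n>=10.6 F [-0.9  0.3  0.1] op 0.477
```

```bash
python3 -m crank '[[18.7,-33.1,0,0,0,0],[18.7,-33.1,0,0,0,0],[18.7,-33.1,0,0,0,0],[18.7,-33.1,0,0,0,0],[18.7,-33.1,0,0,0,0],[18.7,-33.1,0,0,0,0],[18.7,-33.1,0,0,0,0],[18.7,-33.1,0,0,0,0],[18.7,-33.1,15,0,0,0],[18.7,-33.1,20,0,0,0],[18.7,-33.1,25,0,0,0],[0,0,0,0,0,0],[0,0,0,0,0,0],[0,0,0,0,0,0],[0,0,0,0,0,0]]' 85
python3 - <<'E'
from h import *
c=snap('wrist','w5.png',(160,100,480,340),2)
plan(.367,-.305,.003,180)
E
```

```text
t: 24.58
position: [0.3698, -0.3008, 0.1119]
ee_rot: [3.141, -0.0, -3.138]
wrist_force: [0.8, 0.3, -0.4]
opening: 0.67
t 24.6 pos [ 0.3701 -0.3008  0.1123] rot [-0.     0.     0.004] n>=0.0 | then shift [  3.1  -4.2 109.3] n>=2.7 F [-0.3 -0.1  0.1] op 0.669
```

View pics/w5.png

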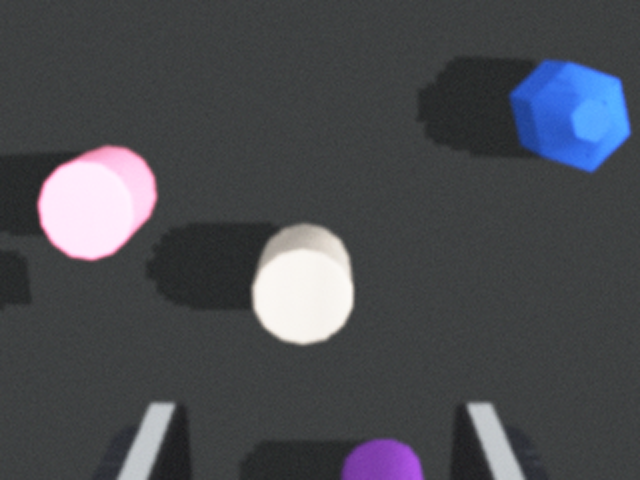

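Grey core at (303,290) in the crop, 4–5 mm left of the jaw centre as computed. The pink and purple decoys are clear of the fingers.

```bash
python3 -m crank '[[3.1,-4.5,25,0,0,0],[0,0,30,0,0,0],[0,0,25,0,0,0],[0,0,16,0,0,0],[0,0,9,0,0,0],[0,0,3.5,0,0,0],[0,0,0,0,0,0],[0,0,0,0,0,0]]' 85
python3 -m crank '[[0,0,0,0,0,0],[0,0,0,0,0,0],[0,0,0,0,0,0],[0,0,0,0,0,0],[0,0,0,0,0,0],[0,0,0,0,0,0],[0,0,0,0,0,0],[0,0,0,0,0,0]]' 255
python3 -m crank '[[0,0,-10,0,0,0],[0,0,-30,0,0,0],[0,0,-40,0,0,0],[0,0,-40,0,0,0],[0,0,-40,0,0,0],[0,0,0,0,0,0],[0,0,0,0,0,0],[0,0,0,0,0,0]]'
python3 -c "
from h import *
plan(.6135,.0855-.028,.104,180)"
```

```text
t: 25.3
position: [0.3672, -0.3065, 0.0044]
ee_rot: [-3.14, 0.001, -3.138]
wrist_force: [0.3, -1.4, 0.8]
opening: 0.668
t: 25.97
position: [0.3671, -0.307, 0.0048]
ee_rot: [-3.14, 0.002, -3.139]
wrist_force: [-0.8, 1.1, 4.9]
opening: 0.358
t: 26.63
position: [0.3662, -0.3062, 0.1635]
ee_rot: [-3.141, 0.001, -3.14]
wrist_force: [0.4, 0.8, -1.2]
opening: 0.356
t 26.6 pos [ 0.3662 -0.3062  0.1635] rot [-0.     0.001  0.002] n>=0.0 | then shift [-247.3  363.7   59.5] n>=11.1 F [ 0.4  0.8 -1.2] op 0.356
```

```bash
python3 -m crank '[[-20.6,30.3,0,0,0,0],[-20.6,30.3,0,0,0,0],[-20.6,30.3,0,0,0,0],[-20.6,30.3,0,0,0,0],[-20.6,30.3,0,0,0,0],[-20.6,30.3,0,0,0,0],[-20.6,30.3,0,0,0,0],[-20.6,30.3,0,0,0,0],[-20.6,30.3,0,0,0,0],[-20.6,30.3,0,0,0,0],[-20.6,30.3,0,0,0,0],[-20.6,30.3,0,0,0,0],[0,0,0,0,0,0],[0,0,0,0,0,0],[0,0,0,0,0,0]]'
python3 - <<'E'
from h import *
c=snap('wrist','w6.png')
plan(.6135,.0855-.028,.0847,180)
w=cloud(camera('top'))
E
```

```text
t: 27.88
position: [0.6111, 0.0579, 0.1612]
ee_rot: [-3.141, -0.004, -3.139]
wrist_force: [-0.6, -0.2, -1.3]
opening: 0.355
t 27.9 pos [0.6112 0.0573 0.1618] rot [-0.    -0.003  0.002] n>=0.0 | then shift [-2.3  0.2 77.1] n>=1.9 F [-1.6 -0.4 -0.8] op 0.356
```

View pics/w6.png

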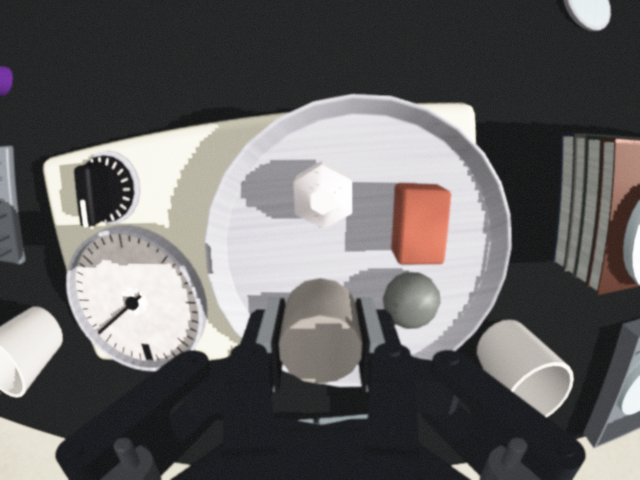

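Four rocks are in the pan; the block is hidden behind the held core at (320,330). Pointer has turned clockwise to (100,332), and the bold zero is still at (147,352). I lower the core.

```bash
python3 -m crank '[[-2,0,20,0,0,0],[0,0,25,0,0,0],[0,0,15,0,0,0],[0,0,8,0,0,0],[0,0,4,0,0,0],[0,0,2.5,0,0,0],[0,0,1.5,0,0,0],[0,0,0,0,0,0],[0,0,0,0,0,0]]'
python3 -m crank '[[0,0,0,0,0,0],[0,0,0,0,0,0],[0,0,0,0,0,0],[0,0,0,0,0,0]]' 133
python3 -m crank '[[0,0,-4,0,0,0],[0,0,-15,0,0,0],[0,0,-30,0,0,0],[0,0,-40,0,0,0],[0,0,-20,0,0,0],[30,-35,0,0,0,0],[30,-35,0,0,0,0],[0,-35,0,0,0,0],[0,0,0,0,0,0],[0,0,0,0,0,0],[0,0,0,0,0,0]]'
python3 - <<'E'
from h import *
c=snap('wrist','w7.png')
plan(.5687,-.0993,.13,185.4-90)
E
```

```text
t: 28.73
position: [0.6154, 0.0579, 0.0884]
ee_rot: [3.142, 0.002, -3.14]
wrist_force: [-0.5, -0.5, -0.9]
opening: 0.356
t: 29.07
position: [0.6149, 0.0581, 0.0878]
ee_rot: [3.142, 0.001, -3.139]
wrist_force: [0.2, 0.2, 0.6]
opening: 0.479
t: 29.98
position: [0.561, -0.0405, 0.1968]
ee_rot: [3.141, 0.001, -3.14]
wrist_force: [-0.7, -0.6, -0.4]
opening: 0.482
t 30.0 pos [ 0.561  -0.04    0.1967] rot [1.000e-03 0.000e+00 1.479e+00] n>=12.3 | then shift [-59.8   2.   66.7] n>=2.2 F [-0.3  0.6 -0.1] op 0.478
```

View pics/w7.png

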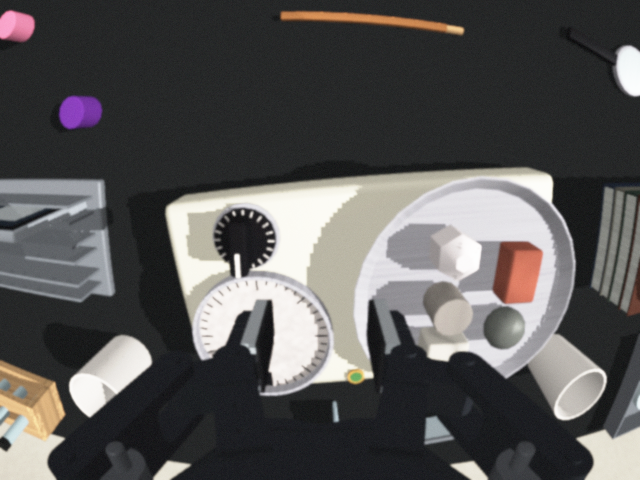

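Run:
```python
from h import *
c=snap('top','t3.png',(210,140,400,280),4)
```

```text
(no output)
```

View pics/t3.png

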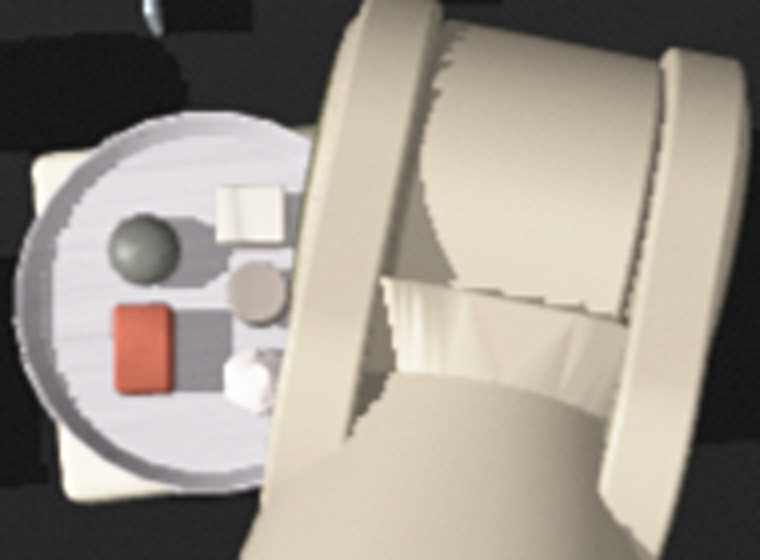

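All five rocks stand in the pan. The dial is hidden from above, so I rectify it from the side camera.

```bash
cat >> h.py <<'E'
def dial(fn,cam='side',z=.068):
    c=camera(cam); K=c['mtx']; Ti=np.linalg.inv(c['T'])
    ctr=np.array([.660,-.0907]); a=np.radians(5.4); ex=np.array([np.cos(a),np.sin(a)]); ey=np.array([-np.sin(a),np.cos(a)])
    S=4; N=560  # up = balance x, left = balance y ; 4px/mm
    v,u=np.mgrid[:N,:N]; X=(N/2-v)/S/1000; Y=(N/2-u)/S/1000
    W=np.stack([ctr[0]+X*ex[0]+Y*ey[0],ctr[1]+X*ex[1]+Y*ey[1],np.full(X.shape,z),np.ones(X.shape)],-1)@Ti.T
    if cam=='wrist':
        r=np.hypot(W[...,0],W[...,1]); th=np.arctan2(r,W[...,2]); x=th*W[...,0]/r; y=th*W[...,1]/r
    else: x=W[...,0]/W[...,2]; y=W[...,1]/W[...,2]
    im=cv2.remap(c['image'],(K[0,0]*x+K[0,2]).astype(np.float32),(K[1,1]*y+K[1,2]).astype(np.float32),cv2.INTER_CUBIC)
    cv2.imwrite('pics/'+fn,im); return im
E
python3 - <<'E'
from h import *
dial('d1.png')
plan(.5687,-.0993,.13,185.4)
E
```

```text
t 30.1 pos [ 0.561  -0.0395  0.1964] rot [ 0.     0.    -0.091] n>=0.8 | then shift [ -2.  -60.3  66.4] n>=2.2 F [-0.  -0.3 -0.9] op 0.478
```

View pics/d1.png

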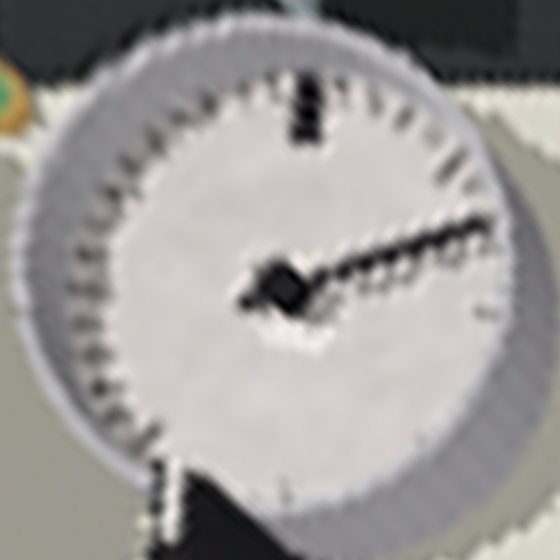

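```bash
python3 -m crank '[[-7.5,-20,22,0,0,0],[0,-20,22,0,0,0],[0,-19.5,22,0,0,0],[0,0,0,0,0,0],[0,0,0,0,0,0],[0,0,0,0,0,0]]' 110
python3 - <<'E'
from h import *
plan(.5687,-.0993,.074,180)
c=snap('wrist','w8.png')
E
```

```text
t: 30.63
position: [0.5687, -0.099, 0.1308]
ee_rot: [3.141, 0.0, -3.138]
wrist_force: [0.2, -0.6, 0.7]
opening: 0.569
t 30.6 pos [ 0.5687 -0.099   0.1308] rot [0.001 0.    0.003] n>=0.0 | then shift [-0.  -0.3 56.8] n>=1.4 F [ 0.2 -0.6  0.7] op 0.569
```

View pics/w8.png

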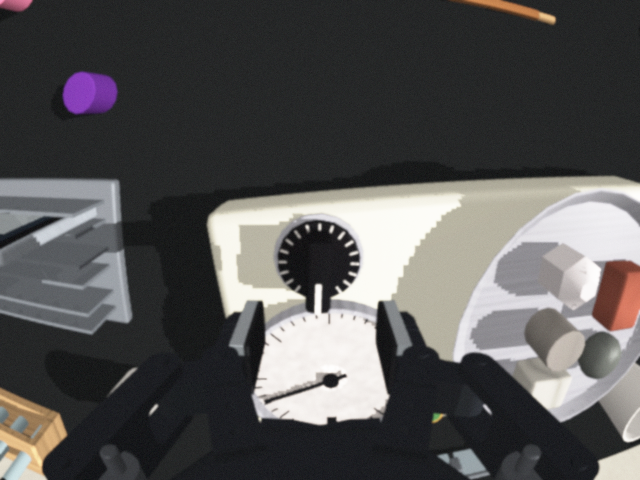

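Knob bar runs straight up the image at x≈319 between the jaws, and the dial pointer shows through the gap. I grip it and turn.

```bash
python3 -m crank '[[0,0,20,0,0,0],[0,0,18,0,0,0],[0,0,12,0,0,0],[0,0,6,0,0,0],[0,0,1,0,0,0],[0,0,0,0,0,0],[0,0,0,0,0,0]]' 130
python3 -m crank '[[0,0,0,0,0,0],[0,0,0,0,0,0],[0,0,0,0,0,0],[0,0,0,0,0,0],[0,0,0,0,0,0],[0,0,0,0,0,0],[0,0,0,0,0,0],[0,0,0,0,0,0]]' 255
python3 -m crank '[[0,0,0,0,0,0.12],[0,0,0,0,0,0.12],[0,0,0,0,0,0.12],[0,0,0,0,0,0.12],[0,0,0,0,0,0.12],[0,0,0,0,0,0.12],[0,0,0,0,0,0.12],[0,0,0,0,0,0.12],[0,0,0,0,0,0.12],[0,0,0,0,0,0.12],[0,0,0,0,0,0.12],[0,0,0,0,0,0.12],[0,0,0,0,0,0.12],[0,0,0,0,0,0.12],[0,0,0,0,0,0.12],[0,0,0,0,0,0.12],[0,0,0,0,0,0.12],[0,0,0,0,0,0.12],[0,0,0,0,0,0],[0,0,0,0,0,0]]'
python3 - <<'E'
from h import *
print(observe()['torque'],observe()['ee_rot'])
a=dial('d2.png'); b=dial('d2w.png','wrist'); cv2.imwrite('pics/d2b.png',cv2.resize(np.hstack([a,b]),(800,400)))
E
```

```text
t: 31.27
position: [0.5692, -0.0998, 0.0747]
ee_rot: [-3.141, 0.002, -3.139]
wrist_force: [-0.5, 0.5, -0.2]
opening: 0.482
t: 31.93
position: [0.5689, -0.1, 0.0745]
ee_rot: [-3.141, 0.002, -3.139]
wrist_force: [-0.9, 0.5, 6.2]
opening: 0.148
t: 33.6
position: [0.5674, -0.1008, 0.0745]
ee_rot: [3.141, 0.002, 0.983]
wrist_force: [-4.4, -1.4, 8.7]
opening: 0.151
[-0.38530387  1.02754156 -0.00789744] [3.14147562e+00 2.05921623e-03 9.82594653e-01]
```

View pics/d2b.png

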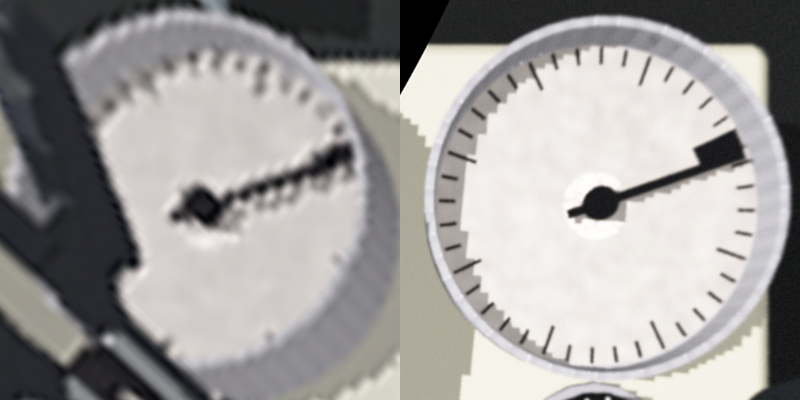

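Side and wrist rectified views: pointer tip at (748,158) and hub at (600,203) give about 73°. Bold mark at (720,147) is about 65°, so roughly 16° more knob is needed.

```bash
cat >> h.py <<'E'
def angles(im,S=4):
    g=cv2.cvtColor(im,cv2.COLOR_BGR2GRAY).astype(float); N=g.shape[0]
    # hub: dark blob near centre
    m=(g<70).astype(np.uint8); sub=m[N//2-40:N//2+40,N//2-40:N//2+40]
    sub=cv2.erode(sub,np.ones((11,11))); ys,xs=np.nonzero(sub); hub=np.array([xs.mean(),ys.mean()])+N//2-40
    def samp(c,th,r): return cv2.remap(g.astype(np.float32),(c[0]+r*np.sin(th)).astype(np.float32),(c[1]-r*np.cos(th)).astype(np.float32),cv2.INTER_LINEAR)
    th=np.radians(np.arange(0,360,.1))
    T,Rr=np.meshgrid(th,np.arange(22,38,.5)*S); d=samp(hub,T,Rr); prof=(d<90).mean(0)
    pk=prof.argmax(); sel=np.abs((np.degrees(th)-pk*.1+180)%360-180)<6; dd=((np.degrees(th)-pk*.1+180)%360-180)
    ptr=pk*.1+(prof[sel]*dd[sel]).sum()/prof[sel].sum()
    best=None
    for cx in np.arange(-10,11,1):
        for cy in np.arange(-10,11,1):
            c=np.array([N/2+cx,N/2+cy]); T,Rr=np.meshgrid(th,np.arange(51,55,1)*S); d=-samp(c,T,Rr).mean(0)
            d=d*(np.abs((np.degrees(th)-ptr+180)%360-180)>15)
            F=(d*np.exp(-40j*th)).sum()
            if best is None or abs(F)>abs(best[0]): best=(F,c)
    ph=-np.degrees(np.angle(best[0]))/40
    k=np.array([ph+9*i for i in range(41)])
    # pixels darker on zero bar: extent, seen about card centre
    T,Rr=np.meshgrid(th,np.arange(44,54,.5)*S); p2=(samp(best[1],T,Rr)<90).mean(0)>.6
    a=np.degrees(th[p2]); a=a[np.abs(a-ptr)<20]
    print('hub',hub,'card',best[1],'ptr %.1f'%ptr,'ticks',np.round(k[np.abs(k-ptr)<16],1),'dark %.1f..%.1f'%(a.min(),a.max()) if len(a) else '')
E
python3 -c "
from h import *
angles(cv2.imread('pics/d2w.png'))"
python3 -m crank '[[0,0,0,0,0,0.09],[0,0,0,0,0,0.09],[0,0,0,0,0,0.06],[0,0,0,0,0,0],[0,0,0,0,0,0],[0,0,0,0,0,0]]'
python3 - <<'E'
from h import *
angles(dial('d3w.png','wrist')); print(observe()['torque'],observe()['ee_rot'])
E
```

```text
hub [281.02826087 284.15434783] card [275. 288.] ptr 71.2 ticks [55.9 64.9 73.9 82.9] dark 60.7..72.3
t: 34.2
position: [0.5672, -0.1006, 0.0744]
ee_rot: [3.141, 0.002, 0.743]
wrist_force: [-5.5, -1.0, 9.3]
opening: 0.154
hub [281.4061086  283.73529412] card [277. 286.] ptr 71.2 ticks [62.7 71.7 80.7] dark 67.7..75.4
[-0.2646471   1.15655448 -0.00374824] [3.14149472e+00 2.02518796e-03 7.43033611e-01]
```

```bash
python3 -m crank '[[0,0,0,0,0,0],[0,0,0,0,0,0],[0,0,0,0,0,0],[0,0,0,0,0,0],[0,0,0,0,0,0]]' 180
python3 -m crank '[[0,0,-10,0,0,0],[0,0,-20,0,0,0],[0,0,-30,0,0,0],[0,0,-40,0,0,0],[0,0,-40,0,0,0],[0,0,0,0,0,0],[0,0,0,0,0,0],[0,0,0,0,0,0]]'
python3 - <<'E'
from h import *
im=dial('d4w.png','wrist'); angles(im)
plan(.541,-.365,.2,175.4)
E
```

```text
t: 34.67
position: [0.5683, -0.0998, 0.0731]
ee_rot: [-3.141, 0.0, 0.744]
wrist_force: [0.1, 0.4, 0.8]
opening: 0.294
t: 35.33
position: [0.5684, -0.0999, 0.2139]
ee_rot: [3.141, -0.001, 0.744]
wrist_force: [0.7, -0.2, -0.5]
opening: 0.292
hub [282.82229402 283.17770598] card [279. 284.] ptr 71.3 ticks [62.7 71.7 80.7] dark 68.3..75.2
t 35.4 pos [ 0.5677 -0.0997  0.2127] rot [-1.000e-03 -1.000e-03 -2.317e+00] n>=19.3 | then shift [   5.4 -266.6   12.7] n>=6.7 F [-0.4  0.5 -1.3] op 0.297
```

View pics/d4w.png

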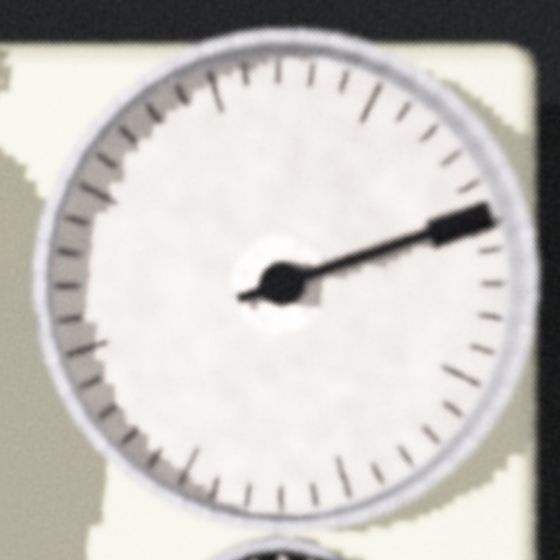

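Pointer (tip ~490,215) lies centred on the bold zero bar: 71.3° against 71.7°. Next is the tablet.

```bash
python3 -m crank '[[0,0,0,0,0,-0.12],[0,0,0,0,0,-0.12],[0,0,0,0,0,-0.12],[0,0,0,0,0,-0.12],[0,0,0,0,0,-0.12],[0,0,0,0,0,-0.12],[0,0,0,0,0,-0.03],[-30,0,0,0,0,0],[-40,0,0,0,0,0],[-40,0,0,0,0,0],[-40,0,0,0,0,0],[-40,0,0,0,0,0],[-40,0,0,0,0,0],[-36,0,0,0,0,0],[0,0,0,0,0,0],[0,0,0,0,0,0],[0,0,0,0,0,0]]' 140
python3 - <<'E'
from h import *
plan(.541,-.365,.107,85.6)
c=camera('top'); w=cloud(c)
print('t/tablet visible', np.sum((w[190:270,410:560,2]>.11)&(w[190:270,410:560,2]<.13)))
c=snap('wrist','w9.png')
E
```

```text
t: 36.8
position: [0.5469, -0.3645, 0.2114]
ee_rot: [-3.139, -0.003, 1.493]
wrist_force: [-0.9, 0.1, -0.2]
opening: 0.453
t 36.8 pos [ 0.5469 -0.3645  0.2114] rot [-0.003 -0.003 -0.001] n>=0.0 | then shift [ -0.9  -5.9 104.4] n>=2.6 F [-0.9  0.1 -0.2] op 0.453
t/tablet visible 346
```

View pics/w9.png

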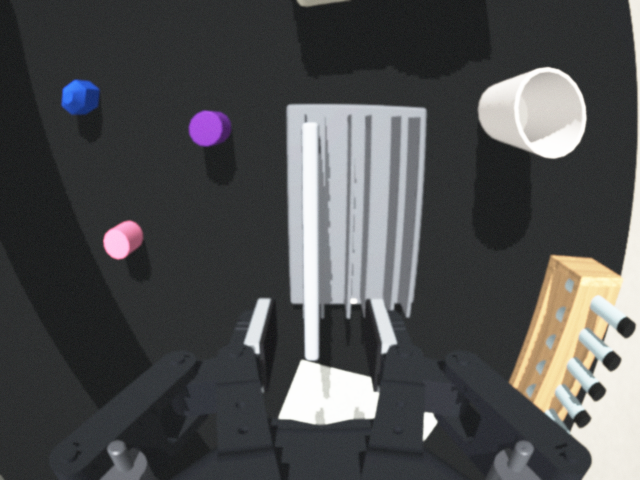

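Tablet's top edge is at x≈311, parallel to the pads and 6 mm left of the jaw centre, as computed.

```bash
python3 -m crank '[[-0.9,-5.9,25,0,0,0],[0,0,30,0,0,0],[0,0,25,0,0,0],[0,0,14,0,0,0],[0,0,8,0,0,0],[0,0,2.4,0,0,0],[0,0,0,0,0,0],[0,0,0,0,0,0],[0,0,0,0,0,0]]' 150
python3 -c "
from h import *
plan(.541,-.365,.107,85.6)"
```

```text
t: 37.65
position: [0.5428, -0.366, 0.1107]
ee_rot: [3.139, 0.002, 1.494]
wrist_force: [0.2, -0.5, -0.2]
opening: 0.414
t 37.6 pos [ 0.5428 -0.366   0.1107] rot [0.002 0.002 0.   ] n>=0.0 | then shift [ 0.8 -1.9  3.7] n>=0.1 F [ 0.2 -0.5 -0.2] op 0.414
```

```bash
python3 -m crank '[[0,-1.9,5,0,0,0],[0,0,0,0,0,0],[0,0,0,0,0,0],[0,0,0,0,0,0]]' 150
python3 -m crank '[[0,0,0,0,0,0],[0,0,0,0,0,0],[0,0,0,0,0,0],[0,0,0,0,0,0],[0,0,0,0,0,0],[0,0,0,0,0,0],[0,0,0,0,0,0],[0,0,0,0,0,0]]' 255
python3 -m crank '[[0,0,-5,0,0,0],[0,0,-10,0,0,0],[0,0,-15,0,0,0],[0,0,-20,0,0,0],[0,0,-20,0,0,0],[0,0,-20,0,0,0],[0,0,-20,0,0,0],[0,0,-20,0,0,0],[0,0,-15,0,0,0],[0,0,-10,0,0,0],[0,0,0,0,0,0],[0,0,0,0,0,0],[0,0,0,0,0,0]]'
python3 - <<'E'
from h import *
plan(.42,.373,.26,95.2)
w=cloud(camera('top'))
E
```

```text
t: 37.98
position: [0.5399, -0.3656, 0.1041]
ee_rot: [3.141, -0.0, 1.494]
wrist_force: [-0.4, 0.2, 0.7]
opening: 0.414
t: 38.65
position: [0.5402, -0.3656, 0.1042]
ee_rot: [3.141, 0.0, 1.494]
wrist_force: [0.3, -0.7, 2.5]
opening: 0.098
t: 39.73
position: [0.5395, -0.365, 0.2576]
ee_rot: [-3.14, -0.001, 1.494]
wrist_force: [0.7, 0.0, -2.7]
opening: 0.107
t 39.7 pos [ 0.5395 -0.365   0.2576] rot [-0.002 -0.002 -0.168] n>=1.4 | then shift [745.8 -52.1  -2.4] n>=18.7 F [ 0.7  0.  -2.7] op 0.107
```

```bash
cat >> h.py <<'E'
def plan2(xb,z,lean=14,yb=0):  # xb,yb: offset (mm) from books front centre along books x,y
    a=np.radians(5.2); ex=np.array([np.cos(a),np.sin(a),0]); ey=np.array([-np.sin(a),np.cos(a),0])
    p=np.array([.5135,.373,0])+ex*xb/1000+ey*yb/1000; p[2]=z
    R=Ro.from_rotvec(ey*np.radians(lean))*Ro.from_euler('xyz',[np.pi,0,np.radians(95.2)])
    s=observe(); R0=Ro.from_euler('xyz',s['ee_rot'])
    print('t %.1f pos'%s['t'],np.round(s['position'],4),'rot',np.round((R0.inv()*R).as_rotvec(),3),'shift in current frame',np.round(R0.inv().apply(p-s['position'])*1000,1),'after rot',np.round(R.inv().apply(p-s['position'])*1000,1),'F',np.round(s['wrist_force'],1),'op %.3f'%s['opening'])
E
python3 -m crank '[[0,0,0,0,0,-0.08],[0,0,0,0,0,-0.088],[20,-2.3,0,0,0,0],[35,-2.4,0,0,0,0],[35,-2.4,0,0,0,0],[35,-2.4,0,0,0,0],[35,-2.4,0,0,0,0],[35,-2.4,0,0,0,0],[35,-2.4,0,0,0,0],[35,-2.4,0,0,0,0],[35,-2.4,0,0,0,0],[35,-2.4,0,0,0,0],[35,-2.4,0,0,0,0],[35,-2.4,0,0,0,0],[35,-2.4,0,0,0,0],[35,-2.4,0,0,0,0]]'
python3 -m crank '[[35,-2.4,0,0,0,0],[35,-2.4,0,0,0,0],[35,-2.4,0,0,0,0],[35,-2.4,0,0,0,0],[35,-2.4,0,0,0,0],[35,-2.4,0,0,0,0],[35,-2.4,0,0,0,0],[25,-2.3,0,0,0,0],[0,0,0,0,0,0],[0,0,0,0,0,0],[0,0,0,0,0,0]]'
python3 -c "
from h import *
plan2(-14,.115)"
```

```text
t: 41.12
position: [0.4621, 0.1061, 0.2581]
ee_rot: [-3.14, -0.0, 1.662]
wrist_force: [0.7, 0.2, -3.2]
opening: 0.104
t: 42.03
position: [0.4193, 0.3711, 0.258]
ee_rot: [-3.14, 0.001, 1.662]
wrist_force: [-0.1, -0.8, -2.9]
opening: 0.1
t 42.0 pos [0.4193 0.3711 0.258 ] rot [0.243 0.002 0.   ] shift in current frame [ -6.4  80.2 142.9] after rot [ -6.6 112.2 119.4] F [-0.1 -0.8 -2.9] op 0.100
```

```bash
python3 -m crank '[[-2,20,0,0,0,0],[-2,20,0,0,0,0],[-2.4,20,20,0,0,0],[0,20,20,0,0,0],[0,0,20,0,0,0],[0,0,0,0.06,0,0],[0,0,0,0.06,0,0],[0,0,0,0.06,0,0],[0,0,0,0.063,0,0],[0,0,0,0,0,0],[0,0,0,0,0,0],[0,0,0,0,0,0]]'
python3 -c "
from h import *
plan2(-12,.1)"
```

```text
t: 43.03
position: [0.5006, 0.3718, 0.1989]
ee_rot: [-2.9, 0.0, 1.66]
wrist_force: [-0.6, -0.2, -3.0]
opening: 0.107
t 43.0 pos [0.5006 0.3718 0.1989] rot [ 0.003 -0.    -0.001] shift in current frame [ 0.  24.6 95.8] after rot [ 0.  24.9 95.8] F [-0.6 -0.2 -3. ] op 0.107
```

```bash
python3 -m crank '[[0,7,25,0,0,0],[0,7,25,0,0,0],[0,5.5,20,0,0,0],[0,3.4,13,0,0,0],[0,2,8,0,0,0],[0,0,4.8,0,0,0],[0,0,0,0,0,0],[0,0,0,0,0,0],[0,0,0,0,0,0]]'
python3 -c "
from h import *
plan2(-12,.0915)"
```

```text
t: 43.78
position: [0.5019, 0.3731, 0.1016]
ee_rot: [-2.901, -0.001, 1.662]
wrist_force: [0.0, -0.5, -3.3]
opening: 0.103
t 43.8 pos [0.5019 0.3731 0.1016] rot [ 0.004 -0.001  0.001] shift in current frame [-1.2  2.   9.9] after rot [-1.1  2.   9.9] F [ 0.  -0.5 -3.3] op 0.103
```

```bash
python3 -m crank '[[-1,1,4,0,0,0],[0,0.6,3.5,0,0,0],[0,0.4,2,0,0,0],[0,0,0.4,0,0,0],[0,0,0,0,0,0],[0,0,0,0,0,0]]'
python3 -m crank '[[0,2.4,-0.6,0,0,0],[0,2.4,-0.6,0,0,0],[0,2,-0.5,0,0,0],[0,1,-0.2,0,0,0],[0,0,0,0,0,0],[0,0,0,0,0,0]]'
python3 -c "
from h import *
plan2(-2,.0907)"
```

```text
t: 44.28
position: [0.5013, 0.3718, 0.0907]
ee_rot: [-2.9, -0.0, 1.662]
wrist_force: [1.2, -1.2, 4.5]
opening: 0.101
t: 44.78
position: [0.5061, 0.3722, 0.0901]
ee_rot: [-2.893, 0.0, 1.662]
wrist_force: [-6.0, -0.9, 6.4]
opening: 0.104
t 44.8 pos [0.5061 0.3722 0.0901] rot [-0.005  0.     0.   ] shift in current frame [ 0.1  5.1 -1.9] after rot [ 0.1  5.1 -1.9] F [-6.  -0.9  6.4] op 0.104
```

```bash
python3 -m crank '[[0,-0.4,-1.5,0,0,0],[0,0,0,0,0,0],[0,0,0,0,0,0]]'
python3 -m crank '[[0,1.5,-0.4,0,0,0],[0,1.5,-0.4,0,0,0],[0,0,0,0,0,0],[0,0,0,0,0,0]]'
python3 -c "
from h import *
plan2(-2,.0907)"
```

```text
t: 45.03
position: [0.5094, 0.3725, 0.0908]
ee_rot: [-2.899, 0.0, 1.662]
wrist_force: [-0.1, -0.3, -3.5]
opening: 0.101
t: 45.37
position: [0.511, 0.3726, 0.0909]
ee_rot: [-2.896, 0.0, 1.662]
wrist_force: [-4.4, 0.2, -5.3]
opening: 0.099
t 45.4 pos [0.511  0.3726 0.0909] rot [-0.001  0.     0.   ] shift in current frame [0.2 0.6 0.1] after rot [0.2 0.6 0.1] F [-4.4  0.2 -5.3] op 0.099
```

Now it touches the books (−4.4 N) right at the predicted x. I lower it 1 mm and release.

```bash
python3 -m crank '[[0,0,0.8,0,0,0],[0,0,0,0,0,0],[0,0,0,0,0,0]]'
python3 -m crank '[[0,0,0,0,0,0],[0,0,0,0,0,0],[0,0,0,0,0,0],[0,0,0,0,0,0],[0,0,0,0,0,0]]' 190
python3 -m crank '[[0,0,-4,0,0,0],[0,0,-10,0,0,0],[0,0,-20,0,0,0],[0,0,-30,0,0,0],[0,0,-40,0,0,0],[0,0,0,-0.1,0,0],[0,0,0,-0.1,0,0],[0,-30,0,0,0,0],[0,-40,0,0,0,0],[0,-40,0,0,0,0],[0,-30,0,0,0,0],[0,0,0,0,0,0],[0,0,0,0,0,0],[0,0,0,0,0,0]]'
python3 - <<'E'
from h import *
s=observe(); print(s['position'],s['t'])
b=snap('side','sf.png'); a=snap('top','tf.png'); w=cloud(a)
p=w[180:300,60:190].reshape(-1,3); p=p[(p[:,2]>.1)&(p[:,2]<.125)]
r=cv2.minAreaRect((p[:,:2]*1000).astype(np.float32)); print(len(p),r,p[:,2].max())
for q in blobs(a): 
  if q[3][0][0]<470: print(q[0],q[1],np.round(q[3][0]))
A=cv2.resize(a['image'][90:370,60:500],(800,509))
B=cv2.resize(b['image'][120:300,140:460],None,fx=1.25,fy=1.25)
cv2.imwrite('pics/fin.png',np.vstack([cv2.resize(A,(560,356)),np.pad(B,((0,0),(0,160),(0,0)))])[:600])
E
```

```text
t: 45.62
position: [0.511, 0.3726, 0.0908]
ee_rot: [-2.897, 0.0, 1.662]
wrist_force: [-4.1, -0.3, -1.8]
opening: 0.104
t: 46.03
position: [0.5125, 0.3728, 0.0912]
ee_rot: [-2.9, -0.0, 1.662]
wrist_force: [0.5, -0.7, -0.1]
opening: 0.258
t: 47.2
position: [0.3984, 0.3628, 0.199]
ee_rot: [-3.101, -0.001, 1.662]
wrist_force: [0.6, 0.5, 0.6]
opening: 0.255
[0.39840267 0.36278485 0.19896072] 47.2
557 ((514.6048583984375, 371.5572509765625), (13.62429428100586, 169.11012268066406), 5.1526408195495605) 0.11803756079600647
[427 288] [101  37  76] [ 453. -275.]
[161 322] [231 230 227] [385. 317.]
[474 339] [144 116 201] [ 339. -373.]
[403 354] [183  81  40] [ 310. -217.]
```

View pics/fin.png

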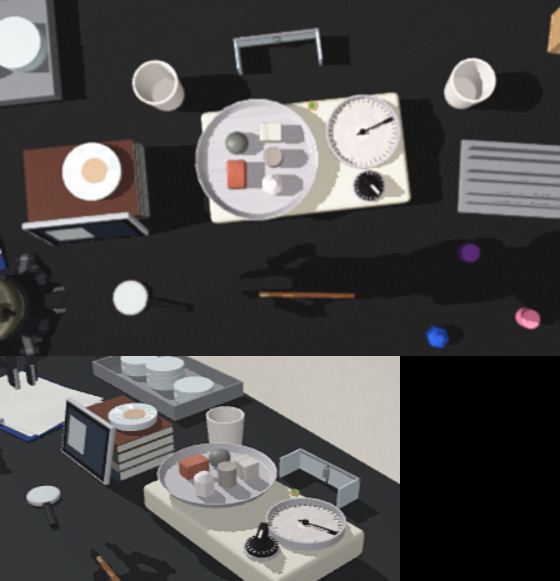

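Final picture: tablet leans on the book front, screen out and central (top-edge centre y 372 mm against 373 mm for the books). All five rocks are in the pan, the pointer is on the mark, and the bystanders have not moved.

```bash
python3 -m crank '[[0,0,0,0,0,0],[0,0,0,0,0,0],[0,0,0,0,0,0],[0,0,0,0,0,0],[0,0,0,0,0,0],[0,0,0,0,0,0]]'
python3 - <<'E'
from h import *
angles(dial('d5.png','top')); print(np.abs(observe()['qvel']).max()); print(job_done())
E
```

```text
t: 47.8
position: [0.3975, 0.3622, 0.1976]
ee_rot: [-3.098, 0.0, 1.662]
wrist_force: [-0.9, -0.1, 0.2]
opening: 0.259
hub [282.58441558 283.83896104] card [280. 285.] ptr 71.7 ticks [62.7 71.7 80.7] dark 68.5..74.7
0.002363451707291028
the job is handed in; nothing more can be done
None
```

The job is done and handed in at about 48 s.

- **Rocks:** The five specimens on the bench (block, pebble, slab, crystal, core; there was no step rock) stand in the pan. The pink, purple and blue look-alikes were left alone. Two rocks, the block and the core, were released about 3 mm above the pan floor. I didn't measure the pan's lowest point, but five rocks should sink it about 8 mm, well above the 22 mm stop.
- **Tare:** The knob was turned until the pointer read zero. The last check from the top camera gave the pointer at 71.7° and the zero mark at 71.7°. An earlier wrist-camera check gave 71.3° against 71.7°.
- **Tablet:** It leans back at about 14° against the front of the books, screen out. Its centre along the stack is within about 2 mm of the books' centre.
- **Last checks:** The other things on the bench looked unmoved in the last picture. The arm was clear and at rest. None of the checks failed.

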